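Snap a grease pail's lid shut all round

TASK

The lid of the white grease pail is only partly closed: some sections of its red rim still stand up. Press down on each of those sections until it clicks and stays flush, so that the lid is shut all the way round. Only press: leave the pail standing where it is, without lifting, tipping or dragging it, and leave the other things on the counter alone.

Things in the scene. Friction and masses are not known exactly. Their poses are not given: they have to be found in the camera images.
- pail: White 2.5-litre plastic pail of bearing grease, about 2.4 kg, loose on the counter, 135 mm high with its red lid; origin at the centre of its underside, z up. 160 mm across at the foot; white flange 197 mm across just under the lid; wire bail with a black grip hangs down one side, reaching 105 mm from the axis.
- lid_centre (a point): On the pail's axis, 135 mm above the counter (the height of the shut rim's top). Red lid, 204 mm across: the sunk middle panel (6 to 9 mm below the rim's top, 150 mm across) is seated already, one with the pail, and does not yield. Round it the rim is slit into six sections, 60 degrees each, 27 mm wide (75 to 102 mm from the axis), with skirts that snap over a bead on the pail.
- rim_a_top (a point): Top of rim section a of the red lid, at the middle of its arc, 89 mm from the pail's axis, 13 mm inside its outer edge: the place to press straight down. Moves with the section: 135 mm above the counter when fully down, about 7 mm higher when proud. Sections a to f run counter-clockwise seen from above. x axis outwards from the pail's axis, y along the rim.
- rim_a (a joint): Angle of rim section a about its inner edge (68 mm from the axis), rad: 0 = proud (outer edge 11 mm up, 11 mm gap between red skirt and white flange), 0.36 = fully down on its stop. Pressed at its top point it resists with up to about 10 N, snaps over near 0.26 and stays shut at about 0.34 (flush); let go before that, it springs back up.
- rim_b_top (a point): Top of rim section b of the red lid, at the middle of its arc, 89 mm from the pail's axis, 13 mm inside its outer edge: the place to press straight down. Moves with the section: 135 mm above the counter when fully down, about 7 mm higher when proud. Sections a to f run counter-clockwise seen from above. x axis outwards from the pail's axis, y along the rim.
- rim_b (a joint): Angle of rim section b about its inner edge (68 mm from the axis), rad: 0 = proud (outer edge 11 mm up, 11 mm gap between red skirt and white flange), 0.36 = fully down on its stop. Pressed at its top point it resists with up to about 10 N, snaps over near 0.26 and stays shut at about 0.34 (flush); let go before that, it springs back up.
- rim_c_top (a point): Top of rim section c of the red lid, at the middle of its arc, 89 mm from the pail's axis, 13 mm inside its outer edge: the place to press straight down. Moves with the section: 135 mm above the counter when fully down, about 7 mm higher when proud. Sections a to f run counter-clockwise seen from above. x axis outwards from the pail's axis, y along the rim.
- rim_c (a joint): Angle of rim section c about its inner edge (68 mm from the axis), rad: 0 = proud (outer edge 11 mm up, 11 mm gap between red skirt and white flange), 0.36 = fully down on its stop. Pressed at its top point it resists with up to about 10 N, snaps over near 0.26 and stays shut at about 0.34 (flush); let go before that, it springs back up.
- rim_d_top (a point): Top of rim section d of the red lid, at the middle of its arc, 89 mm from the pail's axis, 13 mm inside its outer edge: the place to press straight down. Moves with the section: 135 mm above the counter when fully down, about 7 mm higher when proud. Sections a to f run counter-clockwise seen from above. x axis outwards from the pail's axis, y along the rim.
- rim_d (a joint): Angle of rim section d about its inner edge (68 mm from the axis), rad: 0 = proud (outer edge 11 mm up, 11 mm gap between red skirt and white flange), 0.36 = fully down on its stop. Pressed at its top point it resists with up to about 10 N, snaps over near 0.26 and stays shut at about 0.34 (flush); let go before that, it springs back up.
- rim_e_top (a point): Top of rim section e of the red lid, at the middle of its arc, 89 mm from the pail's axis, 13 mm inside its outer edge: the place to press straight down. Moves with the section: 135 mm above the counter when fully down, about 7 mm higher when proud. Sections a to f run counter-clockwise seen from above. x axis outwards from the pail's axis, y along the rim.
- rim_e (a joint): Angle of rim section e about its inner edge (68 mm from the axis), rad: 0 = proud (outer edge 11 mm up, 11 mm gap between red skirt and white flange), 0.36 = fully down on its stop. Pressed at its top point it resists with up to about 10 N, snaps over near 0.26 and stays shut at about 0.34 (flush); let go before that, it springs back up.
- rim_f_top (a point): Top of rim section f of the red lid, at the middle of its arc, 89 mm from the pail's axis, 13 mm inside its outer edge: the place to press straight down. Moves with the section: 135 mm above the counter when fully down, about 7 mm higher when proud. Sections a to f run counter-clockwise seen from above. x axis outwards from the pail's axis, y along the rim.
- rim_f (a joint): Angle of rim section f about its inner edge (68 mm from the axis), rad: 0 = proud (outer edge 11 mm up, 11 mm gap between red skirt and white flange), 0.36 = fully down on its stop. Pressed at its top point it resists with up to about 10 N, snaps over near 0.26 and stays shut at about 0.34 (flush); let go before that, it springs back up.
- fluid_bottle: Black bottle of brake fluid with a red cap and blue labels, 46 x 72 x 145 mm, 0.32 kg; origin at the centre of its underside. A bystander, loose on the counter, to be left alone.
- oil_filter: Black spin-on oil filter with an orange band, 68 mm across, 76 mm high, 0.3 kg; origin at the centre of its underside. A bystander, loose on the counter, to be left alone.
- parts_carton: White and red parts carton, 72 x 72 x 85 mm, 0.22 kg; origin at the centre of its underside. A bystander, loose on the counter, to be left alone.
- bearing: Ball bearing lying flat, 62 mm across, 30 mm bore, 16 mm high, steel with an orange seal, 0.2 kg; origin at the centre of its underside. A bystander, loose on the counter, to be left alone.

How it is judged:
By the outcome, as a careful person would: the job done as asked, in the order asked, and still so for the second after the job is handed in, with the robot touching nothing.
It also fails if it takes over 48 s, if anything falls off the work surface, if the arm or the gripper's body presses on something with over 40 N, if the wrist force passes 120 N, or if a joint passes its speed limit or range.

ROBOT

A 7-joint arm with a two-finger parallel gripper is mounted at the origin on the work surface. World frame = base frame: x ahead of the robot, y to its left, z up, the work surface at z = 0. Lengths are in mm, angles in rad, forces in N, time in s.
With the tool pointing down it reaches from about 425 to 1025 mm from the base axis. Payload 3.6 kg.
Tool frame: the origin (TCP) lies midway between the tips of the shut fingers; the grasp point (between the pads) lies 19 mm behind it; z points along the fingers, y is the direction in which the jaws open and shut (so a half turn about z gives the same grasp; the last joint's range is limited). The gripper opens to 85 mm and grips with 20 to 120 N. Pads are 22 mm wide; open, the fingers measure 114 mm over their backs; the gripper's body (76 mm by 85 mm) begins 54 mm behind the grasp point. The pads swing forward as they close: fully open they stand 13 mm farther back than shut.
Start: joints at [1.091, 0.591, 0.048, 1.609, -0.033, 0.943, -0.034], TCP at [272.82, -671.714, 231.302] pointing down, gripper open.
Joint ranges: [-2.69, 2.69], [-0.47, 2.24], [-1.27, 1.36], [0.19, 2.51], [-1.53, 4.68], [0.08, 2.07], [-3.09, 3.09]. Speed limits (rad/s): [2.57, 2.57, 3.14, 3.14, 3.14, 3.14, 3.14].

INTERFACE

Orientations are given as a 3x3 rotation matrix whose columns are the frame's x, y, z axes.
In Python, from cell import monitor, vision, robot gives the robot as it stands.
- The arm moves only by the tool jog_arm, never from a script. Its argument "moves" is a list of rows, each a list of 7 numbers: the turn, a rotation vector about the tool's x, y, z each as a share of 90 degrees, from -1 to 1, then the shift along the tool's x, y, z each as a share of 0.075 m, from -1 to 1, then the opening, from -1 (shut) to 1 (fully open), so that 0 is half open. In form: [[wx, wy, wz, tx, ty, tz, grip], ...]. A call has 1 to 5 rows; each row shifts and turns the commanded pose from where the row before left it, along the tool's axes as they then stand; what a row does not reach is not made up. A row lasts 1/12 s, in which the tool goes at most 41.7 mm and 7.16 degrees, less where a joint would pass 70% of its speed; a pose out of reach is approached as far as the arm can. A call with a number of a shift or a turn outside -1 to 1 is refused whole. A call with a gripper value outside its range is refused whole. The fingers move at their own pace and stop on an object; "newtons" is the grip in N (left out, the last holds). Time passes only in rows, so rows that do not move let the fingers close. It gives the time, the measured TCP pose, the force and the opening at its end, in the units of the state.
- monitor.state(): the state, without advancing time (a new reading comes with each control period).
- vision.read_camera(name): name is "scene" or "top" or "wrist"; returns a dict with "pixels" (420x560x3 uint8, red, green, blue), "fovy" (degrees; the focal length in pixels is half the picture's height over the tangent of half this angle, whatever the lens; pixels are square), "cx", "cy" (the principal point, pixels), "dist_coeffs" ([k1, k2, p1, p2, k3] as OpenCV has them; the pictures are not rectified), "R" (3x3) and "t" (3): a world point X has camera coordinates R X + t. Camera axes: x right, y down, z forward; pixel columns grow to the right and rows downward; lengths in mm; the calibration is good to about 2 mm. A picture is of the moment at which its call begins. There is no depth.
- robot.hand_in(): hands the job in, once; it reports no verdict.
Trained networks look in a picture, given as the dict that the camera call returned (one of the last four; its "shot" number tells which), for a name from the list of things; names that differ only in an ending like _2 or _b are one class to them, and where a whole thing is asked for, a point or a joint stands for the part that bears it (a point fixed in the world has none). Each returns a list of dicts, best first, with "p" (0 to 1); they miss things now and then, are a little off and sometimes report something else, mostly with a low value. They report only what shows in the picture. A call takes as long as a camera call.
- vision.spot_in(label, picture): "uv" ([column, row] in pixels, amid what is visible of it).
- vision.spot_point(label, picture): "uv" ([column, row] in pixels: a listed point, or the origin of a listed thing).
The state is a dict: "clock": time; "joint_positions": joint angles; "qd": joint speeds; "tau": joint torques, N m; "tool_pos": TCP position; "tcp_rot": TCP orientation; "contact_force": force on the tool from outside, world axes, zero at the start; "moment": the same for the moment, N m; "grip_width": opening from 0.0 (shut) to 1.0 (fully open).
Only numpy, scipy, OpenCV 4.12 (cv2) and the standard library are available. Lean on these libraries where they do the work, as an engineer would, in place of code of your own. Each camera call takes 0.05 s, during which the arm holds its last target.

## Working session

There is one attempt and no reset: what is moved stays moved. The work goes in short steps, Python scripts to look and compute and a tool call to move; the robot and the scene stay as the last step left them, time stands still between calls to the robot, and variables do not carry over. Pictures are saved under pics/ and viewed, and the job is handed in when it is done.

Besides the shell and the picture viewer there is one more tool, called after "Call:" as a command line: name --pt "numbers of a row" for each row, then --argument value for the rest. jog_arm: Moves the arm, as the interface text tells. Its arguments: {"type":"object","properties":{"moves":{"type":"array"},"newtons":{"type":"number"}},"required":["moves"]}

```bash
ls; mkdir -p pics; cat > h.py <<'E'
import numpy as np, cv2
from cell import monitor, vision, robot
def cam(n,save=None):
    p=vision.read_camera(n)
    if save: cv2.imwrite('pics/'+save,cv2.cvtColor(np.asarray(p['pixels']),cv2.COLOR_RGB2BGR))
    return p
def KD(p):
    f=210/np.tan(np.radians(p['fovy'])/2)
    return np.array([[f,0,p['cx']],[0,f,p['cy']],[0,0,1.]]),np.array(p['dist_coeffs'],float)
def ray(p,uv):
    K,D=KD(p); R=np.array(p['R']);t=np.array(p['t'])
    n=cv2.undistortPoints(np.array([[uv]],float),K,D)[0,0]
    return -R.T@t, R.T@np.array([n[0],n[1],1])
def onz(p,uv,z):
    o,d=ray(p,uv); return o+d*(z-o[2])/d[2]
def proj(p,X):
    K,D=KD(p); R=np.array(p['R']);t=np.array(p['t'])
    return cv2.projectPoints(np.array(X,float).reshape(-1,3),cv2.Rodrigues(R)[0],t.reshape(3,1),K,D)[0][:,0]
def tri(obs):
    A=np.zeros((3,3));b=np.zeros(3)
    for p,uv in obs:
        o,d=ray(p,uv);d/=np.linalg.norm(d);M=np.eye(3)-np.outer(d,d);A+=M;b+=M@o
    return np.linalg.solve(A,b)
E
python3 - <<'E'
from h import *
s=monitor.state();print(s)
ps={n:cam(n,n+'0.png') for n in ('scene','top','wrist')}
for n,p in ps.items():
    print(n,p['fovy'],-np.array(p['R']).T@np.array(p['t']))
obs={}
for n in('scene','top'):
    for l in ['lid_centre','pail']+['rim_%s_top'%c for c in 'abcdef']:
        r=vision.spot_point(l,ps[n]); print(n,l,[(np.round(x['uv'],1).tolist(),round(x['p'],2)) for x in r[:6]])
        if r: obs.setdefault(l,[]).append((ps[n],r[0]['uv']))
for l in obs:
    if len(obs[l])==2: print(l,tri(obs[l]).round(1))
print(monitor.state()['clock'])
E
```

```text
pics
{'clock': 0.0, 'joint_positions': array([ 1.09149902,  0.59210139,  0.04831597,  1.60986371, -0.03330728,
        0.94270358, -0.03372305]), 'qd': array([ 9.36027055e-04,  1.86738545e-04, -3.54465020e-04,  2.11258755e-03,
        5.91903770e-04, -8.90605928e-04, -4.67648681e-05]), 'tau': array([-3.00249376e-04, -5.48691988e+01,  1.54614296e+00, -1.98124194e+01,
        9.41504171e-03,  8.66151735e-03,  1.32920789e-06]), 'tool_pos': array([ 272.49360238, -670.92595364,  230.13865593]), 'tcp_rot': array([[ 9.26484076e-01,  3.76332710e-01, -9.73958230e-04],
       [ 3.76333947e-01, -9.26481814e-01,  2.05131065e-03],
       [-1.30379292e-04, -2.26704020e-03, -9.99997422e-01]]), 'contact_force': array([-0.66804366, -0.3872141 , -0.04051389]), 'moment': array([-0.00262863, -0.00781819, -0.01880694]), 'grip_width': 0.9993393817855687}
scene 51.36591588514778 [816.21933926 393.3763395  845.1219468 ]
top 56.55465456705117 [ 458.74425554   10.22500772 1006.82490068]
wrist 66.53182727432252 [ 338.68186297 -643.85562594  372.51934946]
scene lid_centre [([288.9, 204.2], 0.58)]
scene pail []
scene rim_a_top [([249.5, 191.8], 0.72)]
scene rim_b_top [([253.9, 232.8], 0.59), ([238.0, 134.9], 0.54)]
scene rim_c_top [([304.2, 244.0], 0.96)]
scene rim_d_top [([335.0, 212.2], 0.66)]
scene rim_e_top [([320.7, 176.9], 0.85)]
scene rim_f_top [([280.8, 169.1], 0.74)]
top lid_centre [([277.3, 211.0], 0.67), ([406.5, 238.1], 0.46)]
top pail [([276.8, 212.6], 0.87)]
top rim_a_top [([308.7, 185.6], 0.94)]
top rim_b_top [([270.4, 170.6], 0.92)]
top rim_c_top [([240.3, 197.2], 0.59)]
top rim_d_top [([249.6, 231.8], 0.64)]
top rim_e_top [([284.3, 248.8], 0.55)]
top rim_f_top [([316.5, 217.2], 0.68), ([169.0, 235.9], 0.36)]
lid_centre [552.2  19.1 135.2]
rim_a_top [605.2 -48.  142.3]
rim_b_top [643.2  35.6 138.9]
rim_c_top [580.9 104.5 135.7]
rim_d_top [499.8  84.3 145.6]
rim_e_top [466.6   4.2 141.6]
rim_f_top [529.5 -60.7 146.5]
0.95
```

View pictures.

```bash
python3 - <<'E'
import cv2
a=cv2.imread('pics/scene0.png')[130:290,180:400];b=cv2.imread('pics/top0.png')[130:290,180:400]
cv2.imwrite('pics/crop0.png',cv2.resize(cv2.vconcat([a,b]),None,fx=1.85,fy=1.85,interpolation=cv2.INTER_CUBIC))
E
```

```text
(no output)
```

View pics/crop0.png

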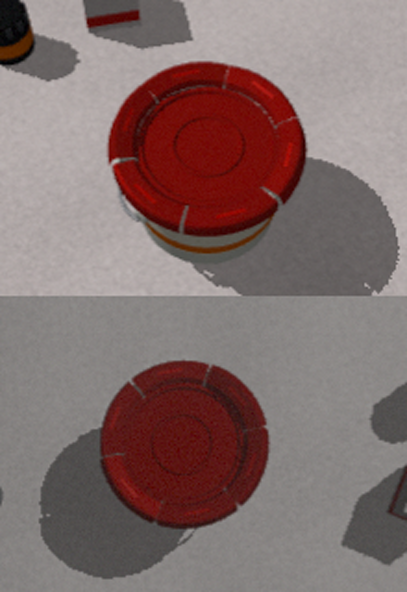

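View pics/scene0.png

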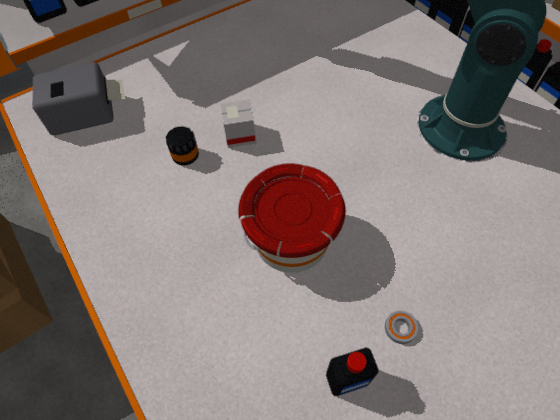

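View pics/top0.png

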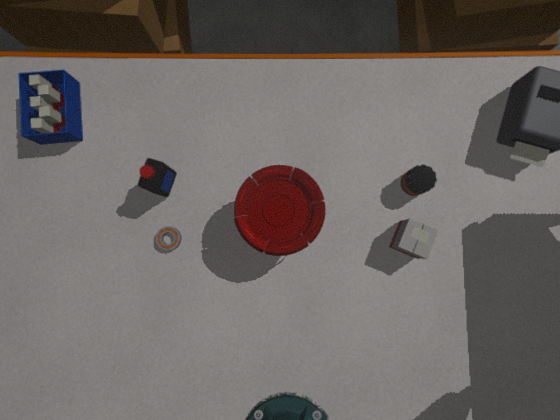

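Call:
jog_arm --pt "0 0 0 0.35 -0.418 0 -1" --pt "0 0 0 0.35 -0.418 0 -1" --pt "0 0 0 0.35 -0.418 0 -1" --pt "0 0 0 0.35 -0.418 0 -1" --pt "0 0 0 0.35 -0.418 0 -1" --newtons 40

```text
clock: 1.37
tool_pos: [335.8, -475.4, 231.4]
tcp_rot: [[0.927, 0.376, 0.0], [0.376, -0.927, -0.0], [0.0, 0.0, -1.0]]
contact_force: [0.6, 0.2, -0.4]
grip_width: 0.3
```

Call:
jog_arm --pt "0 0 0 0.35 -0.418 0 -1" --pt "0 0 0 0.35 -0.418 0 -1" --pt "0 0 0 0.35 -0.418 0 -1" --pt "0 0 0 0.35 -0.418 0 -1" --pt "0 0 0 0.35 -0.418 0 -1"

```text
clock: 1.78
tool_pos: [398.4, -280.7, 231.7]
tcp_rot: [[0.927, 0.376, 0.001], [0.376, -0.927, -0.0], [0.001, 0.001, -1.0]]
contact_force: [2.2, -0.0, 0.5]
grip_width: 0.0
```

```bash
python3 - <<'E'
from h import *
p=cam('wrist','w1.png'); print(np.array(p['R']).round(3),monitor.state()['tool_pos'],monitor.state()['clock'])
E
```

```text
[[ 0.376 -0.927  0.001]
 [-0.89  -0.361  0.277]
 [-0.256 -0.105 -0.961]] [ 401.46071217 -271.1205228   231.34569111] 1.8333
```

View pics/w1.png

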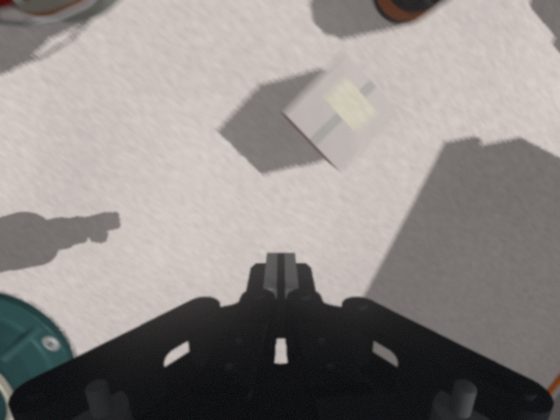

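Call:
jog_arm --pt "0 0 0 0.34 -0.405 -0.12 -1" --pt "0 0 0 0.34 -0.405 -0.12 -1" --pt "0 0 0 0.34 -0.405 -0.12 -1" --pt "0 0 0 0.34 -0.405 -0.12 -1" --pt "0 0 0 0.34 -0.405 -0.12 -1"

```text
clock: 2.25
tool_pos: [459.4, -92.2, 277.1]
tcp_rot: [[0.927, 0.376, 0.001], [0.376, -0.927, -0.0], [0.001, 0.001, -1.0]]
contact_force: [1.0, 0.0, 0.2]
grip_width: -0.002
```

Call:
jog_arm --pt "0 0 0 0.34 -0.405 -0.12 -1" --pt "0 0 0 0.34 -0.405 -0.12 -1" --pt "0 0 0 0 0 0 -1"

```text
clock: 2.5
tool_pos: [487.6, -9.0, 296.9]
tcp_rot: [[0.922, 0.388, 0.008], [0.388, -0.922, 0.005], [0.009, -0.002, -1.0]]
contact_force: [0.1, 0.1, 0.4]
grip_width: -0.003
```

```bash
python3 - <<'E'
from h import *
p=cam('wrist','w2.png'); print(monitor.state()['tool_pos'])
import pickle; pickle.dump(p,open('w2.pkl','wb'))
for l in ['lid_centre']+['rim_%s_top'%c for c in 'abcdef']:
    r=vision.spot_point(l,p); print(l,[(np.round(x['uv'],1).tolist(),round(x['p'],2),onz(p,x['uv'],135).round(1)) for x in r[:2]])
print(monitor.state()['clock'])
E
```

```text
[485.78230518 -13.36138495 295.84411081]
lid_centre [([280.5, 124.9], 0.58, array([550.9,  18.4, 135. ]))]
rim_a_top []
rim_b_top [([299.7, 18.7], 0.59, array([640.1,  38. , 135. ]))]
rim_c_top [([204.1, 51.3], 0.82, array([583.5, 105.3, 135. ]))]
rim_d_top [([191.2, 151.4], 0.82, array([496.1,  86.9, 135. ]))]
rim_e_top [([259.5, 212.9], 0.82, array([465.2,   4.8, 135. ]))]
rim_f_top [([348.2, 182.9], 0.81, array([526.4, -62.9, 135. ]))]
2.9
```

View pics/w2.png

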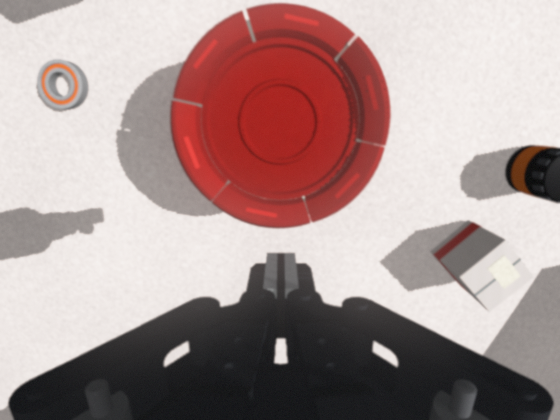

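```bash
python3 - <<'E'
from h import *
import pickle
p=pickle.load(open('w2.pkl','rb')); im=np.asarray(p['pixels']).astype(float)
red=(im[...,0]>1.8*im[...,1])&(im[...,0]>60)
def prof(c):
    out=[]
    for a in range(0,360,10):
        A=np.radians(a); rs=np.arange(90,116,.25)
        X=np.c_[c[0]+rs*np.cos(A),c[1]+rs*np.sin(A),np.full(len(rs),135)]
        uv=proj(p,X).round().astype(int)
        ok=(uv[:,1]>=0)&(uv[:,0]>=0)
        v=red[uv[:,1].clip(0,419),uv[:,0]]&ok
        out.append((a,rs[v].max() if v.any() else 0))
    return out
o=prof((551,18.8)); print(o)
d=cv2.imread('pics/w2.png')[0:240,150:410]
cv2.imwrite('pics/w2c.png',cv2.resize(d,None,fx=2.5,fy=2.5,interpolation=cv2.INTER_CUBIC))
d=cv2.imread('pics/scene0.png')[150:280,220:370]
cv2.imwrite('pics/s0c.png',cv2.resize(d,None,fx=4.5,fy=4.5,interpolation=cv2.INTER_CUBIC))
E
```

```text
[(0, np.float64(101.0)), (10, np.float64(101.0)), (20, np.float64(101.0)), (30, np.float64(100.75)), (40, 0), (50, np.float64(101.0)), (60, np.float64(101.0)), (70, np.float64(100.5)), (80, np.float64(100.25)), (90, np.float64(100.25)), (100, np.float64(99.0)), (110, np.float64(101.5)), (120, np.float64(101.75)), (130, np.float64(101.0)), (140, np.float64(100.25)), (150, np.float64(99.75)), (160, np.float64(97.5)), (170, np.float64(98.75)), (180, np.float64(99.0)), (190, np.float64(99.0)), (200, np.float64(98.75)), (210, np.float64(98.25)), (220, np.float64(95.5)), (230, np.float64(97.75)), (240, np.float64(98.25)), (250, np.float64(99.0)), (260, np.float64(99.25)), (270, np.float64(98.75)), (280, np.float64(99.0)), (290, np.float64(100.0)), (300, np.float64(100.25)), (310, np.float64(101.25)), (320, np.float64(101.75)), (330, np.float64(101.25)), (340, np.float64(102.0)), (350, np.float64(101.25))]
```

View pics/w2c.png

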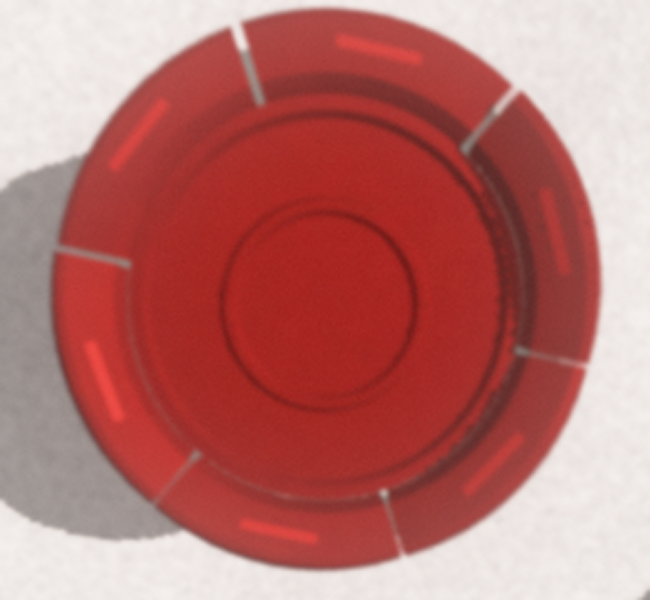

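View pics/s0c.png

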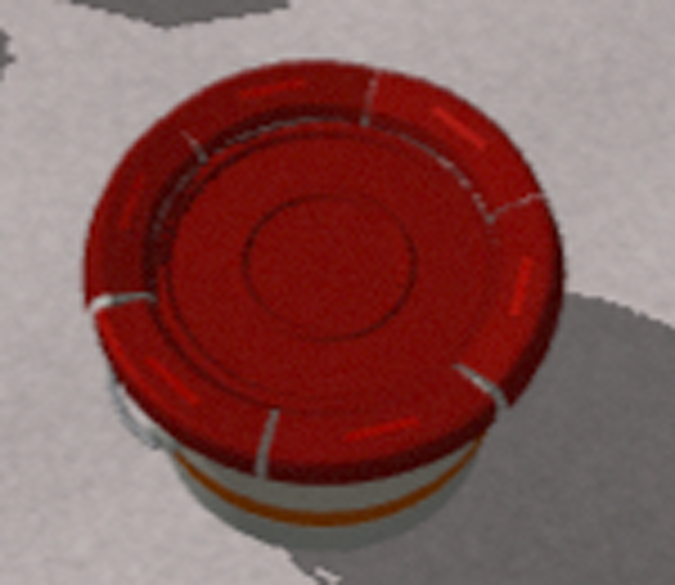

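```bash
python3 - <<'E'
from h import *
import pickle
p=pickle.load(open('w2.pkl','rb'))
c=np.array([551.,18.8])
for u,v in [(238,28),(515,92),(585,366),(402,555),(155,500),(60,248)]:
    X=onz(p,(u/2.5+150,v/2.5),136); d=X[:2]-c; print(X.round(1),np.degrees(np.arctan2(d[1],d[0])).round(1),np.hypot(*d).round(1))
s=monitor.state(); R=np.array(s['tcp_rot'])
q=s['tool_pos'].copy(); print(q, R.round(3))
for k,n in enumerate('abcdef'):
    a=np.radians(-50+60*k); T=np.array([c[0]+89*np.cos(a),c[1]+89*np.sin(a),0]); print(n,T.round(1))
E
```

```text
[627.3  83.5 136. ] 40.3 100.0
[646.  -12.9 136. ] -18.5 100.1
[571.1 -78.6 136. ] -78.3 99.4
[476.5 -45.6 136. ] -139.1 98.4
[459.5  52.6 136. ] 159.7 97.5
[534.8 116.8 136. ] 99.4 99.3
[482.79334707 -19.94593394 293.90537716] [[ 0.928  0.374 -0.001]
 [ 0.374 -0.928 -0.   ]
 [-0.001  0.    -1.   ]]
a [608.2 -49.4   0. ]
b [638.6  34.3   0. ]
c [581.4 102.4   0. ]
d [493.8  87.    0. ]
e [463.4   3.3   0. ]
f [520.6 -64.8   0. ]
```

Call:
jog_arm --pt "0 0 0 -0.041 -0.128 0.53 -1" --pt "0 0 0 -0.041 -0.128 0.53 -1" --pt "0 0 0 -0.041 -0.128 0.53 -1" --pt "0 0 0 0 0 0.267 -1" --pt "0 0 0 0 0 0 -1"

```text
clock: 3.32
tool_pos: [460.0, 4.1, 151.2]
tcp_rot: [[0.927, 0.376, -0.01], [0.376, -0.927, -0.001], [-0.009, -0.003, -1.0]]
contact_force: [-0.7, 0.1, 0.2]
grip_width: -0.001
```

Call:
jog_arm --pt "0 0 0 0 0 0 -1" --pt "0 0 0 0 0 0.07 -1" --pt "0 0 0 0 0 0.07 -1" --pt "0 0 0 0 0 0.06 -1" --pt "0 0 0 0 0 0 -1"

```text
clock: 3.73
tool_pos: [464.2, 4.3, 140.4]
tcp_rot: [[0.927, 0.376, 0.0], [0.376, -0.927, -0.001], [0.0, 0.001, -1.0]]
contact_force: [-0.2, -2.3, 5.6]
grip_width: 0.004
```

Call:
jog_arm --pt "0 0 0 0 0 0 -1" --pt "0 0 0 0 0 0.04 -1" --pt "0 0 0 0 0 0 -1"

```text
clock: 3.98
tool_pos: [464.0, 4.8, 137.2]
tcp_rot: [[0.927, 0.376, 0.001], [0.376, -0.927, 0.0], [0.001, 0.0, -1.0]]
contact_force: [0.1, -0.0, -0.0]
grip_width: 0.001
```

Call:
jog_arm --pt "0 0 0 0 0 0.03 -1" --pt "0 0 0 0 0 0.03 -1" --pt "0 0 0 0 0 0 -1" --pt "0 0 0 0 0 0 -1"

```text
clock: 4.32
tool_pos: [464.7, 5.1, 134.6]
tcp_rot: [[0.927, 0.376, 0.001], [0.376, -0.927, -0.0], [0.001, 0.001, -1.0]]
contact_force: [-4.8, -0.9, 22.3]
grip_width: -0.001
```

Call:
jog_arm --pt "0 0 0 0 0 -0.27 -1" --pt "0 0 0 0.262 -0.291 0 -1" --pt "0 0 0 0.262 -0.291 0 -1" --pt "0 0 0 0.262 -0.291 0 -1" --pt "0 0 0 0 0 0 -1"

```text
clock: 4.73
tool_pos: [497.8, 95.3, 153.7]
tcp_rot: [[0.923, 0.384, 0.007], [0.384, -0.923, 0.006], [0.008, -0.003, -1.0]]
contact_force: [0.5, 0.4, 1.7]
grip_width: -0.001
```

Call:
jog_arm --pt "0 0 0 0 0 0.07 -1" --pt "0 0 0 0 0 0.07 -1" --pt "0 0 0 0 0 0 -1" --pt "0 0 0 0 0 0 -1"

```text
clock: 5.07
tool_pos: [494.1, 87.6, 142.1]
tcp_rot: [[0.927, 0.376, 0.0], [0.376, -0.927, 0.001], [0.0, -0.0, -1.0]]
contact_force: [0.2, 1.5, 2.4]
grip_width: -0.0
```

Call:
jog_arm --pt "0 0 0 0 0 0.04 -1" --pt "0 0 0 0 0 0 -1" --pt "0 0 0 0 0 0 -1"

```text
clock: 5.32
tool_pos: [493.6, 87.2, 139.3]
tcp_rot: [[0.927, 0.376, -0.001], [0.376, -0.927, -0.0], [-0.001, 0.0, -1.0]]
contact_force: [-0.0, 1.5, 4.3]
grip_width: -0.001
```

Call:
jog_arm --pt "0 0 0 0 0 0.03 -1" --pt "0 0 0 0 0 0.03 -1" --pt "0 0 0 0 0 0 -1"

```text
clock: 5.57
tool_pos: [493.6, 86.7, 135.0]
tcp_rot: [[0.927, 0.375, -0.001], [0.375, -0.927, -0.001], [-0.002, 0.001, -1.0]]
contact_force: [-1.6, -0.0, 7.2]
grip_width: -0.004
```

Call:
jog_arm --pt "0 0 0 0 0 0.02 -1" --pt "0 0 0 0 0 0.02 -1" --pt "0 0 0 0 0 0 -1" --pt "0 0 0 0 0 0 -1"

```text
clock: 5.9
tool_pos: [493.6, 86.8, 134.3]
tcp_rot: [[0.927, 0.375, -0.001], [0.375, -0.927, -0.002], [-0.001, 0.001, -1.0]]
contact_force: [-7.4, -0.2, 28.5]
grip_width: 0.0
```

Call:
jog_arm --pt "0 0 0 0 0 -0.28 -1" --pt "0 0 0 0.388 0.082 0 -1" --pt "0 0 0 0.388 0.082 0 -1" --pt "0 0 0 0.388 0.082 0 -1" --pt "0 0 0 0 0 0 -1"

```text
clock: 6.32
tool_pos: [588.8, 103.5, 153.2]
tcp_rot: [[0.927, 0.375, 0.008], [0.375, -0.927, 0.001], [0.008, 0.002, -1.0]]
contact_force: [0.9, 0.5, 0.5]
grip_width: -0.002
```

Call:
jog_arm --pt "0 0 0 0 0 0.07 -1" --pt "0 0 0 0 0 0.07 -1" --pt "0 0 0 0 0 0.02 -1" --pt "0 0 0 0 0 0 -1" --pt "0 0 0 0 0 0 -1"

```text
clock: 6.73
tool_pos: [580.4, 103.0, 140.2]
tcp_rot: [[0.926, 0.376, -0.002], [0.376, -0.926, -0.001], [-0.002, -0.0, -1.0]]
contact_force: [-0.3, 0.5, 0.5]
grip_width: 0.004
```

Call:
jog_arm --pt "0 0 0 0 0 0.03 -1" --pt "0 0 0 0 0 0.03 -1" --pt "0 0 0 0 0 0 -1"

```text
clock: 6.98
tool_pos: [581.4, 103.5, 136.0]
tcp_rot: [[0.926, 0.376, -0.001], [0.376, -0.926, -0.0], [-0.001, -0.0, -1.0]]
contact_force: [-0.1, 0.5, -0.3]
grip_width: 0.001
```

Call:
jog_arm --pt "0 0 0 0 0 0.025 -1" --pt "0 0 0 0 0 0.025 -1" --pt "0 0 0 0 0 0 -1" --pt "0 0 0 0 0 0 -1"

```text
clock: 7.32
tool_pos: [581.8, 103.7, 134.7]
tcp_rot: [[0.927, 0.376, -0.0], [0.376, -0.927, -0.0], [-0.0, 0.0, -1.0]]
contact_force: [-4.0, -0.7, 14.2]
grip_width: 0.0
```

Call:
jog_arm --pt "0 0 0 0 0 -0.27 -1" --pt "0 0 0 0.12 0.379 0 -1" --pt "0 0 0 0.12 0.379 0 -1" --pt "0 0 0 0.12 0.379 0 -1" --pt "0 0 0 0 0 0 -1"

```text
clock: 7.73
tool_pos: [643.5, 27.0, 153.3]
tcp_rot: [[0.93, 0.368, 0.006], [0.368, -0.93, -0.004], [0.004, 0.006, -1.0]]
contact_force: [0.4, -1.1, -0.1]
grip_width: 0.003
```

Call:
jog_arm --pt "0 0 0 0 0 0.07 -1" --pt "0 0 0 0 0 0.07 -1" --pt "0 0 0 0 0 0.02 -1" --pt "0 0 0 0 0 0 -1" --pt "0 0 0 0 0 0 -1"

```text
clock: 8.15
tool_pos: [638.0, 36.1, 140.3]
tcp_rot: [[0.926, 0.378, -0.001], [0.378, -0.926, 0.0], [-0.001, -0.001, -1.0]]
contact_force: [0.5, -0.3, 0.1]
grip_width: 0.005
```

Call:
jog_arm --pt "0 0 0 0 0 0.03 -1" --pt "0 0 0 0 0 0.03 -1" --pt "0 0 0 0 0 0 -1"

```text
clock: 8.4
tool_pos: [638.6, 35.0, 135.9]
tcp_rot: [[0.926, 0.377, -0.0], [0.377, -0.926, 0.0], [-0.0, -0.0, -1.0]]
contact_force: [0.6, -0.0, 0.5]
grip_width: 0.001
```

Call:
jog_arm --pt "0 0 0 0 0 0.025 -1" --pt "0 0 0 0 0 0.02 -1" --pt "0 0 0 0 0 0 -1" --pt "0 0 0 0 0 0 -1"

```text
clock: 8.73
tool_pos: [639.0, 34.9, 134.9]
tcp_rot: [[0.927, 0.376, 0.0], [0.376, -0.927, 0.0], [0.0, 0.0, -1.0]]
contact_force: [-4.2, 0.5, 11.7]
grip_width: -0.0
```

Call:
jog_arm --pt "0 0 0 0 0 -0.27 -1" --pt "0 0 0 -0.266 0.295 0 -1" --pt "0 0 0 -0.266 0.295 0 -1" --pt "0 0 0 -0.266 0.295 0 -1" --pt "0 0 0 0 0 0 -1"

```text
clock: 9.15
tool_pos: [605.5, -58.1, 152.9]
tcp_rot: [[0.93, 0.368, -0.003], [0.368, -0.93, -0.006], [-0.005, 0.004, -1.0]]
contact_force: [-0.2, -1.7, -0.8]
grip_width: 0.001
```

Call:
jog_arm --pt "0 0 0 0 0 0.07 -1" --pt "0 0 0 0 0 0.07 -1" --pt "0 0 0 0 0 0.02 -1" --pt "0 0 0 0 0 0 -1" --pt "0 0 0 0 0 0 -1"

```text
clock: 9.57
tool_pos: [609.6, -49.3, 141.5]
tcp_rot: [[0.926, 0.378, 0.001], [0.378, -0.926, -0.001], [0.001, 0.002, -1.0]]
contact_force: [0.0, -3.1, 4.5]
grip_width: 0.002
```

Call:
jog_arm --pt "0 0 0 0 0 0.03 -1" --pt "0 0 0 0 0 0.03 -1" --pt "0 0 0 0 0 0 -1"

```text
clock: 9.82
tool_pos: [608.6, -47.8, 136.1]
tcp_rot: [[0.926, 0.378, -0.001], [0.378, -0.926, 0.001], [-0.0, -0.001, -1.0]]
contact_force: [-0.6, 0.6, 0.5]
grip_width: 0.0
```

Call:
jog_arm --pt "0 0 0 0 0 0.025 -1" --pt "0 0 0 0 0 0.02 -1" --pt "0 0 0 0 0 0 -1" --pt "0 0 0 0 0 0 -1"

```text
clock: 10.15
tool_pos: [608.7, -47.7, 134.9]
tcp_rot: [[0.926, 0.378, -0.0], [0.378, -0.926, 0.001], [0.0, -0.001, -1.0]]
contact_force: [-3.5, -0.2, 13.0]
grip_width: 0.003
```

Call:
jog_arm --pt "0 0 0 0 0 -0.27 -1" --pt "0 0 0 -0.39 -0.079 0 -1" --pt "0 0 0 -0.39 -0.079 0 -1" --pt "0 0 0 -0.39 -0.079 0 -1" --pt "0 0 0 0 0 0 -1"

```text
clock: 10.57
tool_pos: [511.6, -66.1, 152.1]
tcp_rot: [[0.927, 0.376, -0.012], [0.376, -0.927, -0.0], [-0.011, -0.004, -1.0]]
contact_force: [-0.7, -0.3, -0.4]
grip_width: -0.002
```

Call:
jog_arm --pt "0 0 0 0 0 0.07 -1" --pt "0 0 0 0 0 0.07 -1" --pt "0 0 0 0 0 0.02 -1" --pt "0 0 0 0 0 0 -1" --pt "0 0 0 0 0 0 -1"

```text
clock: 10.98
tool_pos: [521.1, -65.7, 141.2]
tcp_rot: [[0.926, 0.377, -0.001], [0.377, -0.926, -0.0], [-0.001, -0.0, -1.0]]
contact_force: [-1.6, -1.2, 5.2]
grip_width: 0.003
```

Call:
jog_arm --pt "0 0 0 0 0 0.03 -1" --pt "0 0 0 0 0 0.03 -1" --pt "0 0 0 0 0 0 -1"

```text
clock: 11.23
tool_pos: [521.5, -65.3, 136.3]
tcp_rot: [[0.926, 0.377, 0.0], [0.377, -0.926, 0.001], [0.0, -0.001, -1.0]]
contact_force: [0.0, -0.2, 0.3]
grip_width: -0.003
```

Call:
jog_arm --pt "0 0 0 0 0 0.025 -1" --pt "0 0 0 0 0 0.02 -1" --pt "0 0 0 0 0 0 -1" --pt "0 0 0 0 0 0 -1"

```text
clock: 11.57
tool_pos: [521.7, -65.3, 134.8]
tcp_rot: [[0.926, 0.377, 0.002], [0.377, -0.926, 0.0], [0.002, 0.0, -1.0]]
contact_force: [-2.7, -0.6, 11.7]
grip_width: 0.002
```

Call:
jog_arm --pt "0 0 0 0 0 -0.54 -1" --pt "0 0 0 -0.061 -0.187 -0.407 -1" --pt "0 0 0 -0.061 -0.187 -0.407 -1" --pt "0 0 0 -0.061 -0.187 -0.407 -1" --pt "0 0 0 -0.061 -0.187 -0.407 -1"

```text
clock: 11.98
tool_pos: [482.2, -19.7, 297.5]
tcp_rot: [[0.926, 0.377, 0.0], [0.377, -0.926, 0.001], [0.0, -0.0, -1.0]]
contact_force: [-0.2, -0.5, 0.4]
grip_width: 0.003
```

Call:
jog_arm --pt "0 0 0 0 0 0 -1" --pt "0 0 0 0 0 0 -1" --pt "0 0 0 0 0 0 -1"

```text
clock: 12.23
tool_pos: [482.4, -20.7, 295.8]
tcp_rot: [[0.926, 0.377, -0.0], [0.377, -0.926, -0.0], [-0.0, 0.0, -1.0]]
contact_force: [0.3, -0.0, -0.3]
grip_width: -0.002
```

```bash
python3 - <<'E'
from h import *
p=cam('wrist','w3.png'); q=cam('top','top3.png'); cam('scene','scene3.png')
for l in ['lid_centre']+['rim_%s_top'%c for c in 'abcdef']:
    r=vision.spot_point(l,p); print(l,[(np.round(x['uv'],1).tolist(),round(x['p'],2),onz(p,x['uv'],135).round(1)) for x in r[:2]])
print(monitor.state()['clock'],monitor.state()['tool_pos'])
d=cv2.imread('pics/w3.png')[0:240,150:410]
cv2.imwrite('pics/w3c.png',cv2.resize(d,None,fx=2.5,fy=2.5,interpolation=cv2.INTER_CUBIC))
E
```

```text
lid_centre [([266.6, 109.1], 0.59, array([553. ,  22.2, 135. ]))]
rim_a_top [([361.6, 74.7], 0.72, array([612.7, -45. , 135. ]))]
rim_b_top []
rim_c_top [([190.0, 42.7], 0.79, array([580.4, 104.9, 135. ]))]
rim_d_top [([290.7, 2.8], 0.7, array([642.2,  35.5, 135. ])), ([183.0, 138.8], 0.56, array([499.3,  84.8, 135. ]))]
rim_e_top [([249.3, 206.0], 0.69, array([462. ,   4.5, 135. ]))]
rim_f_top [([338.6, 176.3], 0.59, array([521.7, -64.2, 135. ]))]
12.7333 [482.34906549 -20.9458018  295.87690607]
```

View pics/w3c.png

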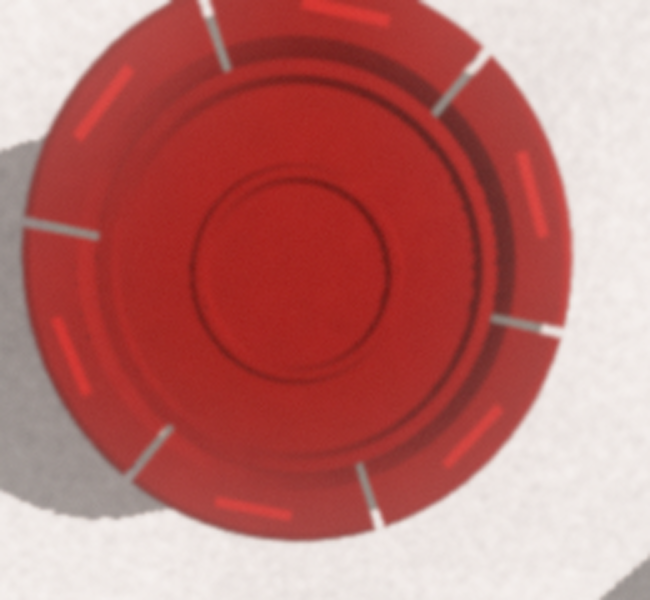

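View pics/top3.png

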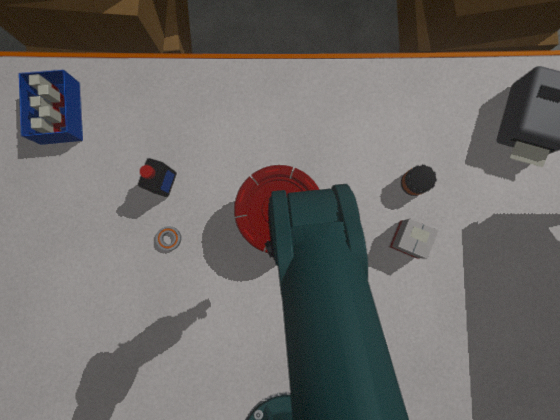

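All six gaps now look alike: even width, with a sunken step all round. The thin bright inner seam that sections a, d, e and f showed before is gone. In the top view the pail is still at about (280, 210) px and the bystanders haven't moved.

```bash
python3 -c "
from cell import robot; print(robot.hand_in())"
```

```text
the job is handed in; nothing more can be done
None
```

The lid is shut all the way round, and I handed the job in at about 12.7 s of the 48 s allowed.

**What I did:** With the fingers shut, I pressed straight down at the top point of all six rim sections, because the pictures alone did not show for certain which were proud. Sections a, d, e and f met resistance about 4–6 mm above flush, then gave way. Sections b and c were already flush, so they only got a light press. Every section ended firm at about 134.3–134.9 mm, with 12–29 N of upward force on the tool.

**Last checks:**
- **Lid:** The final wrist picture shows the six sections looking alike, with even gaps. The bright inner seam that a, d, e and f showed before pressing is gone. The skirts' side gap was not checked from the side.
- **Pail and bystanders:** The pail, bottle, bearing, filter and carton look unmoved in the top picture, although the arm hid part of the pail there.
- **Arm:** It was about 160 mm above the lid, touching nothing.

**Disagreements:** In the last picture the trained network put its best guess for section d on section b's place and did not find b. It put the lid centre about 4 mm from its earlier estimate, and the rim points it did find fell within about 6 mm of the places I pressed. I took this as network noise, because the picture shows no shift.

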